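# Lock the mortising jig and set its fine depth dial

## Robot

A 7-joint arm with a two-finger parallel gripper is mounted at the origin on the work surface. World frame = base frame: x ahead of the robot, y to its left, z up, the work surface at z = 0. Lengths are in mm, angles in rad, forces in N, time in s.
With the tool pointing down it reaches from about 400 to 900 mm from the base axis. Payload 5.6 kg.
Tool frame: the origin (TCP) lies midway between the tips of the shut fingers; the grasp point (between the pads) lies 19 mm behind it; z points along the fingers, y is the line along which they close (so a half turn about z gives the same grasp; the last joint's range is limited). The gripper opens to 92 mm and grips with 3 to 60 N. Pads are 20 mm wide; open, the fingers measure 128 mm over their backs; the gripper's body (75 mm by 189 mm) begins 69 mm behind the grasp point.
Start: joints at [-1.312, 0.468, -0.012, 1.603, 0.006, 1.071, -0.056], TCP at [193.247, 620.616, 214.592] pointing down, gripper open.
Joint ranges: [-2.53, 2.53], [-0.31, 2.02], [-1.57, 1.55], [0.28, 2.44], [-1.29, 4.43], [0.15, 1.84], [-2.92, 2.92]. Speed limits (rad/s): [2.57, 2.57, 3.14, 3.14, 3.14, 3.14, 3.14].

## Interface

Orientations are given as a rotation vector (axis times angle).
In Python, from cell import robot, grip, kin, viewer gives the robot as it stands. Calls block until the motion is done:
- robot.movep(position, orientation): joint-space move of the TCP to a pose.
- robot.servo_line(position, feed=150, rotation=None): straight line of the TCP; rotation=None keeps the orientation; feed is the mean speed in mm/s.
- robot.goto_joints(angles): joint-space move.
- grip(opening, newtons=None): opening from 0.0 (shut) to 1.0 (fully open); newtons is the grip in N (None keeps the last); returns when the fingers have stopped.
- robot.hold(seconds).
- kin.ik(position, orientation): joint angles nearest the present ones, or None.
- robot.observe(): the state.
- viewer.read_camera(name): name is "scene" or "top" or "wrist"; returns the picture (480x640x3 uint8, red, green, blue); there is no depth.
- viewer.camera_info(name): a dict with "camera_matrix" (3x3 intrinsics, pixels), "R" (3x3) and "t" (3): a world point X has camera coordinates R X + t. Camera axes: x right, y down, z forward; pixel columns grow to the right and rows downward; lengths in mm; the calibration is good to about 2 mm. A picture is of the moment at which its call begins: read the wrist's pose just before it. camera_info takes no time and is no camera call; for the wrist camera it gives the pose at the moment of the call.
A pose or a line that the arm cannot do raises robot.IKError and nothing moves.
- robot.job_done(): hands the job in; it is judged then, once.
Trained networks look in the newest picture that a camera, given by its name, has taken for a name from the list of things; names that differ only in an ending like _2 or _b are one class to them, and where a whole thing is asked for, a point or a joint stands for the part that bears it (a point fixed in the world has none). Each returns a list of dicts, best first, with "confidence" (0 to 1); they miss things now and then, are a little off and sometimes report something else, mostly with a low value. They report only what shows in the picture. A call takes as long as a camera call. They do not tell look-alikes from the thing itself.
- viewer.silhouettes(name, camera): "mask" (480x640 bool, what is visible of it).
- viewer.pinpoint(name, camera): "at" ([x, y, z] in mm, in the coordinates of the camera as it stood for that picture, good to about 4 mm: a listed point, or the origin of a listed thing).
The state is a dict: "t": time; "joints": joint angles; "joint_velocities": joint speeds; "joint_torque": joint torques, N m; "tcp_pos": TCP position; "tcp_rot": TCP orientation; "contact_force": force on the tool from outside, world axes, zero at the start; "wrist_torque": the same for the moment, N m; "grip_width": opening from 0.0 (shut) to 1.0 (fully open); "grip_force": force on a finger pad.
Only numpy, scipy, OpenCV 4.12 (cv2) and the standard library are available. Lean on these libraries where they do the work, as an engineer would, in place of code of your own. Each camera call takes 0.05 s, during which the arm holds its last target. There are 200 camera calls.

## Task

Set up the mortising jig on the bench: take the red-headed tapered pin from its wooden rest and drive it down through the hole of the blue bridge, so that it pulls the sliding carriage underneath into line and its head sits flush on the bridge. Then turn only the small inner knob of the dial until its yellow pointer points squarely at the red mark on the black outer ring; the outer ring must not be turned, and the other loose things must stay where they are. Finish with the pin home and nothing held.

Things in the scene. Friction and masses are not known exactly. Their poses are not given: they have to be found in the camera images.
- jig: Mortising jig, fixed: base plate 220 x 300 x 10 mm; origin under its centre on the bench, x away from the robot at yaw 0, y along the 300 mm, z up. Blue bridge at y = -80 mm, dial on a grey 96 mm square housing (top z = 46) at y = 75. Steel column 22 mm thick (foot 34), z up to 180, at x = 98, y = 5. Oak rail on the carriage: x = 39 to 65, y = -124 to -36, top z = 98 mm.
- bridge_hole (a point): Centre of the mouth of the 17 mm hole in the top of the blue bridge (jig x = 0, y = -80, z = 74 mm; jig axes). The bridge is 50 mm in x, 120 mm in y; its plate is 10 mm thick, with 2 mm of air between it and the carriage. Free depth below the mouth 64 mm.
- carriage_hole (a point): Centre of the top of the 17 mm hole in the aluminium carriage plate (12 mm thick, top at z = 62 mm) under the bridge; straight below bridge_hole when the carriage is in line. The pin's narrow tip goes into both holes at once if it is lowered between their two centres, a little towards this one.
- carriage (a joint): Slide of the carriage along the jig's y, m; 0 = its hole in line with the bridge's hole. It starts 4 to 7 mm off towards +y. It moves stiffly (about 4 N) and stays where it is left.
- pin: Loose tapered pin, about 120 g, upright in its rest. Origin on its axis under its head, z up. Red head 24 mm in diameter, 30 mm tall. Oiled steel shank 16 mm in diameter down to z = -32 mm, then an even taper to a 6 mm tip at z = -62. In the misaligned holes it stops with the head 15 to 45 mm above the bridge; keep it upright and press it (5 to 20 N) till the head meets the bridge.
- pin_rest: Dark wooden block, fixed, 66 x 66 x 70 mm with a 20 mm hole from top to bottom in its middle, in which the pin stands with its head on the top face (z = 70 mm). Origin at the centre of the underside.
- dial_axis (a point): Point on the common vertical axis of ring and knob, at the height of the ring's upper face (z = 60 mm). Same axes as the jig.
- knob (a joint): Inner knob's angle, rad, anticlockwise from above, 0 = pointer along the jig's +x. Turns endlessly either way (0.05 N m), stays where left. Hub 28 mm in diameter, z = 60 to 70 mm; on it an upright bar 10 mm thick, z = 70 to 92 mm, from 20 mm behind the axis to 35 mm ahead of it; its yellow front end is the pointer.
- pointer_tip (a point): Point at the yellow end of the inner knob's bar, 35 mm from the dial axis, at z = 81 mm.
- ring (a joint): Outer ring's angle, rad, anticlockwise from above, 0 = red mark along the jig's +x. Turns very easily (0.02 N m); must be left as it is. Black ring 88 mm in diameter, z = 46 to 60 mm, with four lugs at its rim up to z = 66 mm, one of them red.
- ring_mark (a point): Top of the red mark on the outer ring, 35 mm from the dial axis (the red lug runs from 30 to 44 mm and is 6 mm wide), at z = 66 mm.
- wax_tin: Bystander: tin, 74 mm in diameter, 60 mm tall, loose. Origin under its centre.
- glue: Bystander: glue bottle, 56 mm in diameter, 150 mm tall, loose, standing near the dial's side of the jig. Origin under its centre.
- mallet: Bystander: beech mallet lying along its x, head 75 x 110 x 70 mm, handle to x = -257 mm. Origin on the bench under the head's centre.
- chisel: Bystander: chisel lying along its x, 265 mm long, 26 mm high, blade to +x. Origin on the bench at its middle.
- hinge: Bystander: black hinge plate 66 x 40 x 8 mm lying on the front (robot side) of the jig's base plate. Origin under its centre.
- offcut: Bystander: oak offcut 140 x 45 x 30 mm, loose. Origin under its centre.
- square: Bystander: try square, wooden stock 100 x 18 x 16 mm along x, steel blade 20 x 140 x 4 mm along its +y. Origin under the stock's centre.
Mind the look-alikes: they are no part of the job. There is more than one size of the pin; the job needs the smaller.

How it is judged:
By the outcome, as a careful person would: the job done as asked, in the order asked, and still so for the second after the job is handed in, with the robot touching nothing.
It also fails if it takes over 64 s, if anything falls off the work surface, if the arm or the gripper's body presses on something with over 40 N, if the wrist force passes 120 N, or if a joint passes its speed limit or range.

## Working session

There is one attempt and no reset: what is moved stays moved. The work goes in short steps, each a Python script; the robot and the scene stay as the last script left them, time stands still between calls to the robot, and variables do not carry over. Pictures are saved under pics/ and viewed, at most 10 in all, crops included, and the job is handed in when it is done.

```bash
ls; mkdir -p pics; cat > h.py <<'E'
import numpy as np, cv2
from cell import robot, grip, kin, viewer
from scipy.spatial.transform import Rotation as Rn
def snap(cam,fn=None):
    ci=viewer.camera_info(cam); im=viewer.read_camera(cam)
    if fn: cv2.imwrite('pics/'+fn,cv2.cvtColor(im,cv2.COLOR_RGB2BGR))
    return im,ci
def toW(p,ci): return np.array(ci['R']).T@(np.array(p)-np.array(ci['t']))
def proj(X,ci):
    c=np.array(ci['R'])@np.array(X)+np.array(ci['t']); u=np.array(ci['camera_matrix'])@c; return u[:2]/u[2]
def ray(uv,z,ci):
    R=np.array(ci['R']); o=-R.T@np.array(ci['t'])
    d=R.T@np.linalg.solve(np.array(ci['camera_matrix']),[uv[0],uv[1],1.0]); return o+d*(z-o[2])/d[2]
def pp(name,cam,ci,n=3,cmin=.2):
    for r in viewer.pinpoint(name,cam)[:n]:
        if r['confidence']>cmin:
            w=toW(r['at'],ci); print(cam,name,round(r['confidence'],2),w.round(0),proj(w,ci).round(0))
E
python3 - <<'E'
from h import *
for c in ['top','scene']:
    im,ci=snap(c,c+'1.png')
    for n in ['jig','bridge_hole','carriage_hole','pin','pin_rest','dial_axis','pointer_tip','ring_mark','glue','mallet','hinge']: pp(n,c,ci)
print(robot.observe()['t'],robot.observe()['tcp_rot'])
E
```

```text
pics
top jig 0.95 [574. -30.  -3.] [331. 217.]
top jig 0.34 [ 366. -274.    1.] [439. 304.]
top bridge_hole 0.55 [ 591. -112.   78.] [370. 205.]
top carriage_hole 0.72 [ 591. -104.   64.] [366. 206.]
top pin 0.8 [539. 258.  79.] [199. 232.]
top pin 0.62 [536. 352.  68.] [157. 235.]
top pin_rest 0.81 [535. 355.  -3.] [165. 238.]
top dial_axis 0.82 [552.  39.  60.] [301. 225.]
top pointer_tip 0.71 [ 365. -276.   -2.] [439. 304.]
top pointer_tip 0.62 [519.  51.  78.] [296. 239.]
top ring_mark 0.79 [585.  53.  67.] [294. 210.]
top ring_mark 0.39 [356. 218.  -2.] [226. 314.]
top ring_mark 0.23 [ 366. -277.   -1.] [440. 304.]
top glue 0.62 [552. 178.  -0.] [242. 229.]
top glue 0.51 [534. 353.  73.] [155. 236.]
top glue 0.42 [ 590. -111.   76.] [370. 205.]
top mallet 0.97 [ 363. -277.   -1.] [440. 305.]
top hinge 0.61 [478.   7.  12.] [317. 259.]
scene jig 0.97 [571. -30.   4.] [291. 259.]
scene bridge_hole 0.78 [ 591. -102.   77.] [266. 216.]
scene carriage_hole 0.68 [ 589. -105.   62.] [267. 220.]
scene pin 0.97 [543. 265.  86.] [380. 351.]
scene pin 0.54 [535. 358.  74.] [414. 401.]
scene pin_rest 0.76 [533. 354.   4.] [408. 413.]
scene dial_axis 0.94 [554.  46.  56.] [314. 268.]
scene pointer_tip 0.72 [518.  57.  79.] [333. 258.]
scene ring_mark 0.73 [586.  65.  69.] [304. 278.]
scene glue 0.89 [547. 182.  -2.] [350. 336.]
scene mallet 0.6 [ 361. -272.   -3.] [325. 160.]
scene mallet 0.42 [520.  55.  77.] [332. 258.]
scene hinge 0.74 [709. -11.   1.] [233. 292.]
scene hinge 0.66 [476.   8.  14.] [339. 252.]
1.2 [4.72329582e-01 3.10583220e+00 7.48356561e-05]
```

View pics/top1.png

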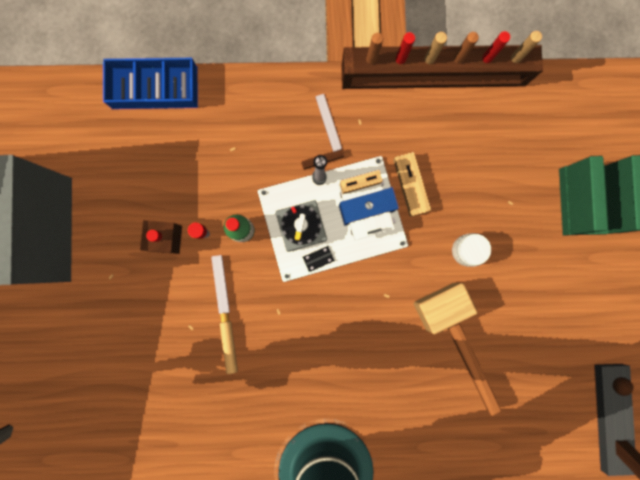

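View pics/scene1.png

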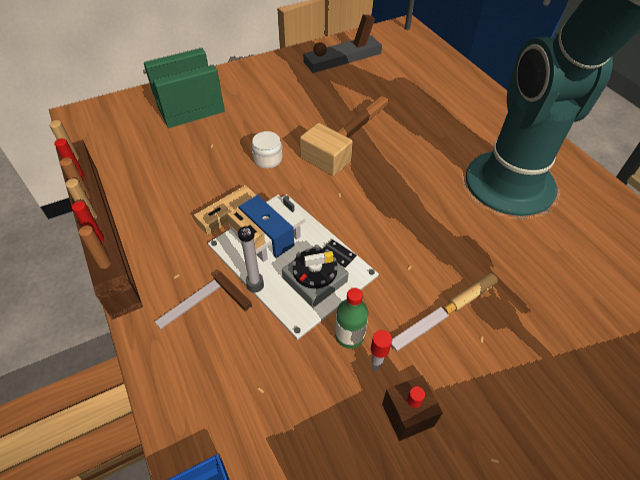

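Pin candidates in top view: (153,236), in the dark wooden block, and (196,231), standing free on the bench with a bigger head. The job asks for the smaller one in the wooden rest, so I'll take (153,236). I'll confirm it in a close crop.

```bash
cat >> h.py <<'E'
def rv(psi): return (Rn.from_euler('z',psi)*Rn.from_euler('x',np.pi)).as_rotvec()
def best(pos,psi,pref=None):
    c=[]
    for k in (-1,0,1):
        a=psi+k*np.pi; q=kin.ik(list(pos),list(rv(a)))
        if q is not None: c.append((abs(q[6]),a,np.round(q,2)))
    c.sort(key=lambda t:t[0]); return c[0][1] if c else None
E
python3 - <<'E'
from h import *
im=cv2.imread('pics/scene1.png'); cv2.imwrite('pics/c1.png',cv2.resize(im[300:450,320:480],None,fx=4,fy=4,interpolation=cv2.INTER_CUBIC))
p=[500,340,300]; a=best(p,np.pi/2); print(a)
robot.movep(p,list(rv(a)))
im,ci=snap('wrist','w1.png')
for n in ['pin','pin_rest']: pp(n,'wrist',ci)
o=robot.observe(); print(o['t'],o['joints'],-np.array(ci['R']).T@ci['t'])
E
```

```text
1.5707963267948966
wrist pin 0.87 [537. 349.  67.] [359. 199.]
wrist pin 0.77 [539. 258.  85.] [361. 294.]
wrist pin 0.33 [555.  47.  60.] [368. 455.]
wrist pin_rest 0.64 [533. 354.  -3.] [351. 185.]
2.9167 [-0.9495692   0.32293279  0.37862732  1.64185517 -0.12636212  1.20172506
 -0.54023965] [499.22694127 409.26949998 468.36042542]
```

View pics/c1.png

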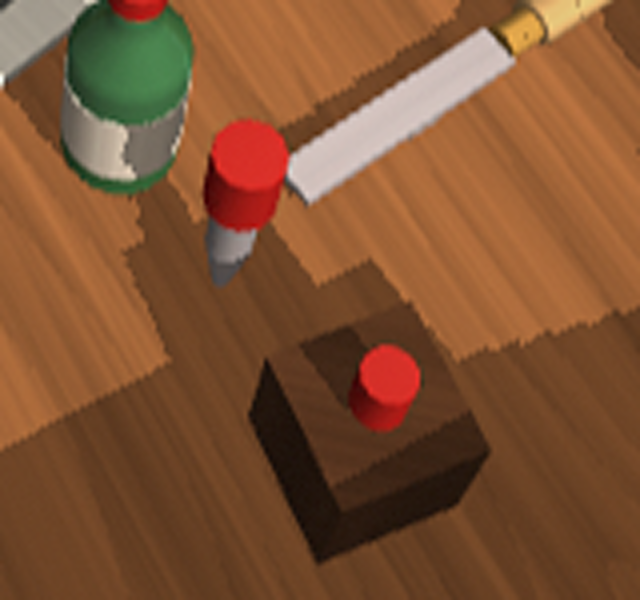

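View pics/w1.png

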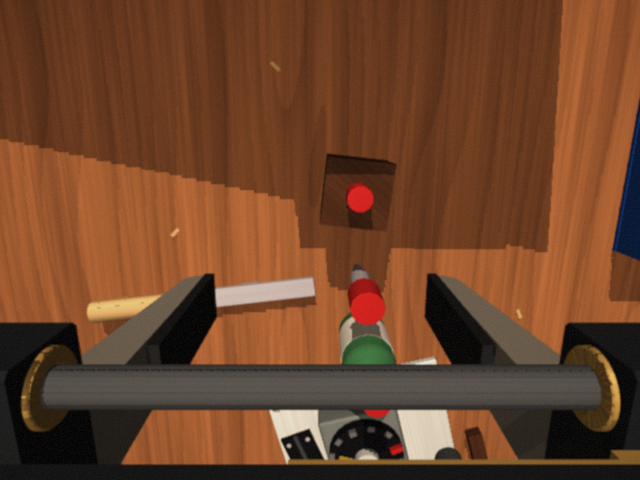

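The red-topped smaller pin in the dark block shows at wrist (360,198). The big one stands apart at (366,300). I'll measure its head and pick it.

```bash
python3 - <<'E'
from h import *
def head(im,ci,z,near,name='pin'):
    m=((im[...,0]>130)&(im[...,1]<60)&(im[...,2]<60)).astype(np.uint8)
    n,l,s,c=cv2.connectedComponentsWithStats(m)
    g=proj(near,ci); i=min((i for i in range(1,n) if s[i,4]>80),key=lambda i:np.hypot(*(c[i]-g)))
    return c[i],s[i],ray(c[i],z,ci)
im,ci=snap('wrist')
print(*head(im,ci,90,[536,352,95]))
p=head(im,ci,90,[536,352,95])[2]
a=np.pi/2
robot.movep([p[0],p[1]-40,190],list(rv(a)))
im,ci=snap('wrist','w2.png'); r=head(im,ci,92,p); print(*r); p=r[2]
robot.servo_line([p[0],p[1],135]); 
robot.servo_line([p[0],p[1],73.5],feed=80); o=robot.observe(); print(o['t'],o['tcp_pos'],o['contact_force'])
grip(0.0,30); o=robot.observe(); print(o['t'],o['grip_width']*92,o['grip_force'],o['tcp_pos'],o['contact_force'])
E
```

```text
[359.05960265 197.10927152] [347 183  26  29 604] [534.82033476 353.4292918   90.        ]
[318.58928571 179.9787415 ] [ 300  160   38   40 1176] [534.39560787 353.52610586  92.        ]
5.075 [534.78520231 353.68675261  73.8267406 ] [-0.03585009 -0.84964221 -0.22466262]
6.1167 23.76405849210497 30.00002235174179 [534.36636791 353.5159039   73.50718009] [-0.21166983 -0.11729465  0.51415542]
```

```bash
python3 - <<'E'
from h import *
o=robot.observe(); p=o['tcp_pos']
robot.servo_line([p[0],p[1],260],feed=250); o=robot.observe(); print(o['grip_width']*92)
yaw=.25; ex=np.array([np.cos(yaw),np.sin(yaw)]); b=np.array([591,-107.])
t=b-50*ex
for s in (yaw,yaw+np.pi,yaw-np.pi): print(s,kin.ik([*t,240],list(rv(s))))
a=best([*t,240],yaw); print(a)
if abs(((a-yaw+np.pi)%(2*np.pi))-np.pi)>1: t=b+50*ex
robot.movep([*t,240],list(rv(a)))
im,ci=snap('wrist','w3.png')
for n in ['bridge_hole','carriage_hole','dial_axis','ring_mark','pointer_tip','pin']: pp(n,'wrist',ci)
o=robot.observe(); print(o['t'],o['tcp_pos'],o['joints'][6],o['contact_force'],o['grip_width']*92, proj([*o['tcp_pos'][:2],o['tcp_pos'][2]-65.5],ci))
E
```

```text
23.39667298408052
0.25 [-0.56173809  0.36725749  0.91091338  1.85433358 -0.32769254  1.0787614
 -0.84606922]
3.391592653589793 [-0.11527826  0.28272944  0.32944815  1.82900305 -0.10443751  1.04669756
  2.0751691 ]
-2.891592653589793 [-0.11527826  0.28272944  0.32944815  1.82900305 -0.10443751  1.04669756
  2.0751691 ]
0.25
wrist bridge_hole 0.58 [ 593. -108.   72.] [324. 158.]
wrist carriage_hole 0.93 [ 592. -101.   61.] [315. 156.]
wrist carriage_hole 0.48 [519.  51.  81.] [106. 199.]
wrist dial_axis 0.72 [557.  48.  59.] [129. 152.]
wrist ring_mark 0.57 [584.  58.  65.] [118. 115.]
wrist ring_mark 0.33 [ 646. -214.   -3.] [444. 127.]
wrist pointer_tip 0.6 [521.  50.  81.] [108. 197.]
wrist pin 0.84 [ 543. -120.  238.] [323. 298.]
9.0917 [ 542.6874001  -119.00348108  239.97225382] -0.8460961032238328 [-7.21332371e-01 -6.94641394e-04 -8.76722935e-01] 23.539643180676602 [321.25771872 256.0882745 ]
```

View pics/w3.png

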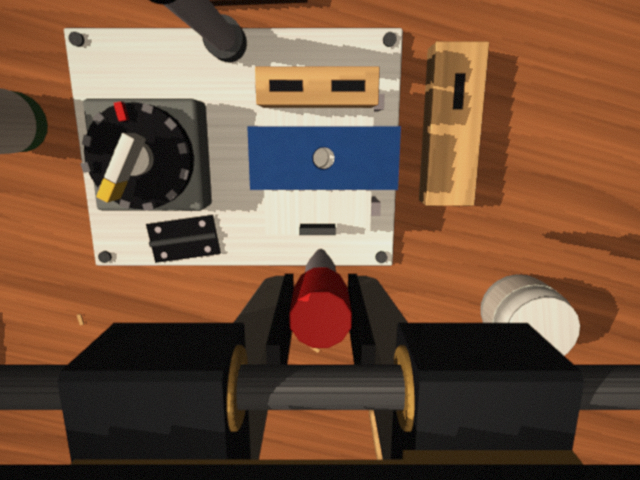

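The jig shows clearly: bridge hole at (324,158), with the carriage plate's bright crescent inside it. The pin tip is at (321,250), close to its predicted (321,256). I'll take one closer look.

```bash
python3 - <<'E'
from h import *
yaw=.25; ex=np.array([np.cos(yaw),np.sin(yaw)]); b=np.array([592,-107.])
t=b-45*ex
robot.servo_line([*t,160],feed=150)
robot.hold(.2)
im,ci=snap('wrist','w4.png')
for n in ['bridge_hole','carriage_hole','pin']: pp(n,'wrist',ci,1)
o=robot.observe(); p=o['tcp_pos'];print(o['t'],p)
g=proj([*b,74],ci); tip=proj([*p[:2],p[2]-65.5],ci); print(g,tip)
print('axis',proj([*p[:2],p[2]-3.5-32],ci),proj([*p[:2],p[2]+26.5],ci))
u,v=g.astype(int)
m=cv2.resize(cv2.cvtColor(im[v-50:v+160,u-100:u+100],cv2.COLOR_RGB2BGR),None,fx=2.85,fy=2.85,interpolation=cv2.INTER_CUBIC)
print(u-100,v-50); cv2.imwrite('pics/c4.png',m)
# non-blue blob inside bridge
hsv=cv2.cvtColor(im,cv2.COLOR_RGB2HSV)
blue=((hsv[...,0]>100)&(hsv[...,0]<130)&(hsv[...,1]>100)).astype(np.uint8)
n,l,s,c=cv2.connectedComponentsWithStats(blue); k=1+np.argmax(s[1:,4]); bm=(l==k).astype(np.uint8)
cs,h=cv2.findContours(bm,cv2.RETR_CCOMP,cv2.CHAIN_APPROX_NONE)
for q,hh in zip(cs,h[0]):
    A=cv2.contourArea(q)
    if A>100: 
        (c0,r)=cv2.minEnclosingCircle(q); print(A,hh[3],c0,r,ray(c0,74,ci)); 
        if len(q)>5: e=cv2.fitEllipse(q); print('ell',e,ray(e[0],74,ci))
        if hh[3]<0: bx=cv2.boxPoints(cv2.minAreaRect(q)); print([ray(x,74,ci).round(1)[:2] for x in bx])
E
```

```text
wrist bridge_hole 0.8 [ 595. -105.   74.] [317. 169.]
wrist carriage_hole 0.63 [ 594. -101.   64.] [310. 169.]
wrist pin 0.68 [ 549. -121.  156.] [325. 294.]
10.175 [ 548.63467615 -118.07470809  160.43220007]
[318.73174363 175.27700594] [318.67815864 255.1247786 ]
axis [318.50043755 271.28493021] [317.92211638 323.87158634]
218 125
15289.5 -1 (321.0, 168.58860778808594) 104.86845397949219 [ 596.26438763 -107.34078987   74.        ]
ell ((320.6883850097656, 173.19813537597656), (89.36348724365234, 247.186767578125), 89.87735748291016) [ 593.51837013 -107.84735932   74.        ]
[array([601.4, -44.9]), array([ 631.3, -159.4]), array([ 585. , -174.4]), array([553.7, -54.5])]
659.0 0 (320.5, 173.2894744873047) 15.121264457702637 [ 593.43623471 -107.74952219   74.        ]
ell ((320.5145568847656, 173.4418487548828), (28.805326461791992, 29.288862228393555), 97.2502670288086) [ 593.34896238 -107.78102746   74.        ]
```

View pics/c4.png

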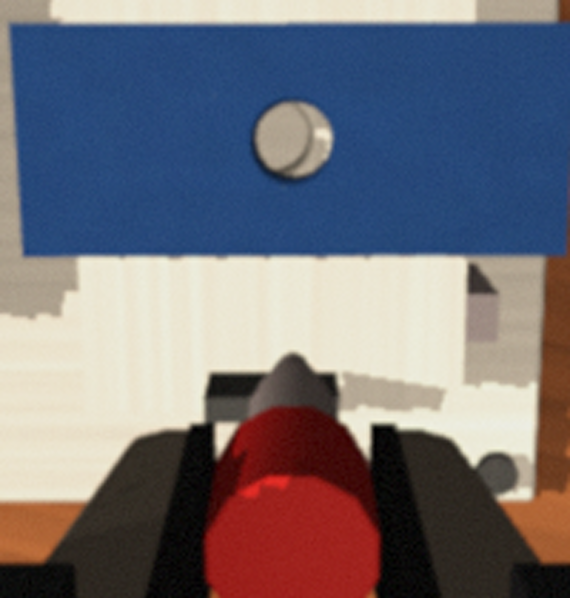

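The crop shows the tip at about (320.5,249) and the bridge hole at (320.5,173). The carriage hole lies about 5 mm to the left (jig +y). Calibration bias is about 1 mm and affects pin and hole alike, so I'll correct for it, then lower with force feedback.

```bash
cat > ins.py <<'E'
from h import *
yaw=.25; ex=np.array([np.cos(yaw),np.sin(yaw)]); ey=np.array([-ex[1],ex[0]])
def jf(f0): 
    f=np.array(robot.observe()['contact_force'])-f0; return np.array([f[:2]@ex,f[:2]@ey,f[2]])
E
python3 - <<'E'
from ins import *
b=np.array([593.1,-106.8]); grip(0.0,50)
p=b+2.8*ey
o=robot.observe()['tcp_pos']
robot.servo_line([*(p),160],feed=120)
robot.servo_line([*p,145],feed=60); robot.hold(.1)
f0=np.array(robot.observe()['contact_force']); print(f0, robot.observe()['t'])
off=np.zeros(2); z=145
while z>77.4:
    z-=3 if z>128 else 2.5
    z=max(z,77.3)
    d=139.5-z; e=np.clip(5.2-d/6,0,2.8)
    q=b+ (e+off[1])*ey+off[0]*ex
    robot.servo_line([*q,z],feed=40)
    f=jf(f0)
    for i in (0,1):
        if abs(f[i])>5: off[i]+=np.clip(.08*(f[i]-5*np.sign(f[i])),-.6,.6)
    a=robot.observe(); print(round(a['t'],2),z,np.round(a['tcp_pos'][2],1),f.round(1),off.round(2),round(a['grip_width']*92,1))
    if f[2]>25 or np.hypot(f[0],f[1])>30: print('stop'); break
E
```

```text
[ 0.01208047 -0.51449386 -1.75005458] 11.425
11.68 142 141.9 [-0.7  0.4  1.4] [0. 0.] 22.8
11.93 139 138.8 [-0.1  1.   0.6] [0. 0.] 23.0
12.18 136 135.7 [-0.2  0.5  0.9] [0. 0.] 22.7
12.43 133 132.8 [0.5 0.5 0.9] [0. 0.] 22.8
12.68 130 129.8 [1.1 0.1 0.2] [0. 0.] 22.8
12.93 127 126.8 [0.1 0.3 1. ] [0. 0.] 23.0
13.18 124.5 124.3 [0.5 0.4 0.1] [0. 0.] 22.8
13.43 122.0 121.8 [-0.  -1.6  0.1] [0. 0.] 23.1
13.68 119.5 119.3 [-0.8 -0.4  0.9] [0. 0.] 22.9
13.93 117.0 116.8 [-0.7 -1.5 -0.6] [0. 0.] 22.9
14.18 114.5 114.3 [-0.4 -0.6 -0.2] [0. 0.] 23.0
14.43 112.0 111.9 [-3.1 -0.1  2.3] [0. 0.] 23.2
14.68 109.5 109.3 [-3.4 -1.1  3.3] [0. 0.] 23.0
14.93 107.0 106.6 [-4.4 -0.6  1.6] [0. 0.] 22.9
15.18 104.5 104.1 [-4.5 -0.5  2.3] [0. 0.] 23.3
15.43 102.0 101.7 [-5.9 -0.5  2.6] [-0.07  0.  ] 22.7
15.68 99.5 99.3 [-4.4 -0.6  3.2] [-0.07  0.  ] 22.8
15.93 97.0 96.7 [-4.4 -1.4  1.8] [-0.07  0.  ] 23.2
16.18 94.5 94.1 [-5.1 -1.4  1.5] [-0.08  0.  ] 22.8
16.43 92.0 91.6 [-4.5 -0.9  1.8] [-0.08  0.  ] 23.0
16.68 89.5 89.1 [-5.3 -1.9  1.8] [-0.1  0. ] 23.0
16.93 87.0 86.6 [-5.  -2.1  1.5] [-0.1  0. ] 23.0
17.18 84.5 84.1 [-5.2 -1.7  1.5] [-0.12  0.  ] 23.3
17.43 82.0 81.5 [-5.2 -0.5  1. ] [-0.13  0.  ] 22.7
17.68 79.5 79.0 [-5.4 -1.1  1.3] [-0.16  0.  ] 23.4
17.93 77.3 77.5 [-6.9 -0.8  6.8] [-0.31  0.  ] 23.1
```

```bash
python3 - <<'E'
from ins import *
o=robot.observe(); p=np.array(o['tcp_pos']); f0=np.array([0,-.5,-1.75])
z=77.0
while z>75.6:
    robot.servo_line([p[0],p[1],z],feed=20); f=jf(f0); print(z,robot.observe()['tcp_pos'][2],f.round(1))
    if f[2]>12: break
    z-=.4
robot.hold(.2); print(robot.observe()['tcp_pos'],jf(f0).round(1))
grip(0.4); p=robot.observe()['tcp_pos']
robot.servo_line([p[0],p[1],150],feed=150)
q=np.array(p[:2])-50*ex
robot.movep([*q,170],list(rv(yaw)))
robot.hold(.1); im,ci=snap('wrist','w5.png')
for n in ['dial_axis','ring_mark','pointer_tip','pin']: pp(n,'wrist',ci,2)
print(robot.observe()['t'])
E
```

```text
77.0 77.46447330466891 [-6.4  0.6  7.8]
76.6 77.43588969530775 [-7.   1.3 10.7]
76.19999999999999 77.39997184097383 [-7.6  1.5 13.9]
[ 592.40955771 -107.13287552   77.39179829] [-7.7  1.3 13. ]
wrist dial_axis 0.67 [558.  46.  61.] [ 83. 157.]
wrist ring_mark 0.76 [585.  59.  67.] [ 60. 109.]
wrist pointer_tip 0.97 [520.  50.  80.] [ 52. 216.]
wrist pin 0.58 [ 590. -111.   72.] [326. 171.]
20.6
```

View pics/w5.png

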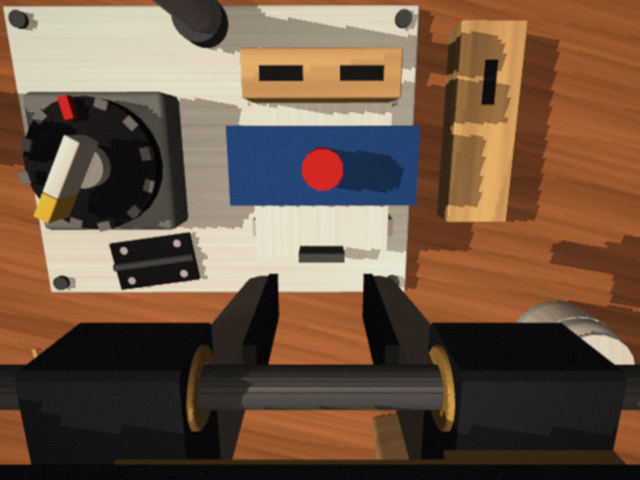

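The pin head is flush on the bridge at (322,170): it took 13 N with no further travel. Next is a close look at the dial.

```bash
python3 - <<'E'
from ins import *
d=np.array([554.3,43.2]); t=d-45*ex
robot.movep([*t,170],list(rv(yaw))); robot.hold(.15)
im,ci=snap('wrist','w6.png')
for n in ['dial_axis','ring_mark','pointer_tip']: pp(n,'wrist',ci,1)
u,v=proj([*d,60],ci).astype(int); x0,y0=max(u-90,0),max(v-90,0); print('crop',x0,y0,proj([*d,60],ci),robot.observe()['t'])
cv2.imwrite('pics/c6.png',cv2.resize(cv2.cvtColor(im[y0:v+90,x0:u+90],cv2.COLOR_RGB2BGR),None,fx=3.3,fy=3.3,interpolation=cv2.INTER_CUBIC))
h=cv2.cvtColor(im,cv2.COLOR_RGB2HSV)
red=((h[...,0]<6)|(h[...,0]>174))&(h[...,1]>170)&(h[...,2]>90)
n,l,s,c=cv2.connectedComponentsWithStats(red.astype(np.uint8)); g=proj([585,58,66],ci)
i=min((i for i in range(1,n) if s[i,4]>20),key=lambda i:np.hypot(*(c[i]-g))); print('red',c[i],s[i],ray(c[i],66,ci),ray(c[i],64,ci))
r=cv2.minAreaRect(np.argwhere(l==i)[:,::-1].astype(np.float32)); print(r)
m=viewer.silhouettes('ring','wrist')
if m:
    k=m[0]['mask'].astype(np.uint8); cs,_=cv2.findContours(k,cv2.RETR_EXTERNAL,cv2.CHAIN_APPROX_NONE); q=cv2.convexHull(max(cs,key=cv2.contourArea)); e=cv2.fitEllipse(q); print(m[0]['confidence'],e,ray(e[0],56,ci))
E
```

```text
wrist dial_axis 0.57 [551.  47.  58.] [310. 174.]
wrist ring_mark 0.89 [588.  58.  66.] [306. 114.]
wrist pointer_tip 0.67 [519.  51.  80.] [291. 225.]
crop 225 81 [315.99002104 171.02275728] 21.6167
red [306.34016393 115.25819672] [300 103  14  25 244] [587.11663013  57.61552733  66.        ] [587.18669485  57.69713175  64.        ]
((306.326904296875, 115.13462829589844), (23.533933639526367, 10.394153594970703), 78.69007110595703)
0.97 ((317.4993591308594, 169.39710998535156), (132.0625762939453, 133.27899169921875), 8.361017227172852) [555.26953214  42.42911854  56.        ]
```

View pics/c6.png

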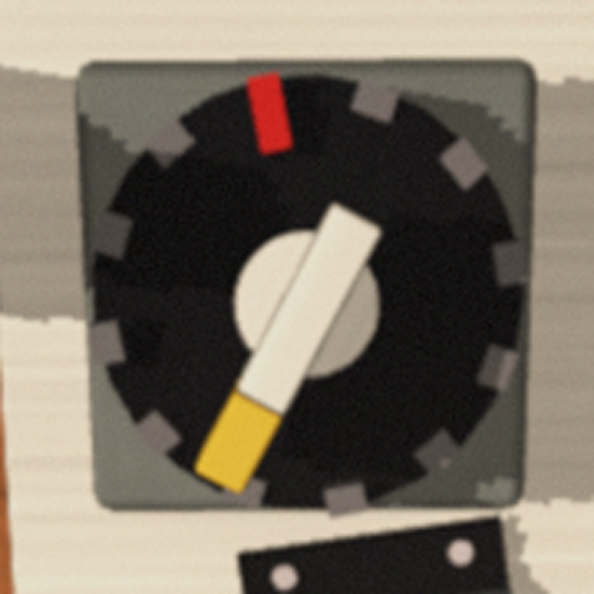

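The pointer stands at about 167° world and the red mark at about 25.5°, by both the lug's own orientation and its bearing from the axis. I'll grip the bar on the axis and turn it about −141.5°.

```bash
python3 - <<'E'
from ins import *
d=np.array([554.7,43.3]); A=np.deg2rad
def q(a,z=180): return kin.ik([*d,z],list(rv(A(a))))
for a in (167,25.5,-13,-154.5): print(a,None if q(a) is None else np.round(q(a),2))
robot.movep([*d,180],list(rv(A(167)))); grip(.45)
print(np.round(robot.observe()['joints'],2), np.round(q(25.5),2), np.round(q(100,74),2))
robot.servo_line([*d,110],feed=120); f0=np.array(robot.observe()['contact_force'])
robot.servo_line([*d,74],feed=60); o=robot.observe(); print(o['t'],o['tcp_pos'],jf(f0).round(1))
grip(0,8); o=robot.observe(); print(o['t'],o['grip_width']*92,o['tcp_pos'],jf(f0).round(1),np.round(o['wrist_torque'],2))
E
```

```text
167 [-0.35  0.35  0.26  1.88 -0.11  0.92  1.31]
25.5 [-0.77  0.43  0.81  1.91 -0.38  0.96 -0.91]
-13 [-0.88  0.49  0.97  1.91 -0.48  0.99 -1.49]
-154.5 [ 0.76  0.79 -1.32  1.81  0.82  1.22  1.21]
[-0.35  0.35  0.26  1.88 -0.11  0.92  1.31] [-0.75  0.42  0.78  1.91 -0.36  0.96 -0.93] [-0.49  0.53  0.45  1.96 -0.33  0.73  0.33]
25.4917 [554.81844188  43.27288423  73.9556178 ] [-0.3  0.2 -0.1]
26.0667 10.028816000233942 [554.68067484  42.35588986  74.19956073] [-2.3 -3.4  2.1] [-0.71  0.22 -0.06]
```

```bash
python3 - <<'E'
from ins import *
A=np.deg2rad; d=np.array([554.7,42.2]); f0=np.zeros(3)
robot.servo_line([*d,74],feed=20); o=robot.observe(); print(o['tcp_pos'],jf(f0).round(1),np.round(o['wrist_torque'],2))
for a in np.linspace(167,25.5,7)[1:]:
    robot.servo_line([*d,74],feed=40,rotation=list(rv(A(a)))); o=robot.observe(); f=jf(f0)
    w=f[0]*ex+f[1]*ey
    print(round(o['t'],2),round(a,1),np.round(o['tcp_pos'],1),w.round(1),f[2].round(1),np.round(o['wrist_torque'],2),round(o['grip_width']*92,1),round(o['joints'][6],2))
    d=d+np.clip(.05*w,-.5,.5)
    if np.abs(f).max()>25: print('stop');break
R=Rn.from_rotvec(o['tcp_rot']).as_matrix(); print(np.degrees(np.arctan2(R[1,0],R[0,0])))
E
```

```text
[554.71291302  42.33842039  74.20438715] [-2.1 -1.   3.4] [-0.27  0.36 -0.03]
26.88 143.4 [554.5  42.   74.2] [-2.  -2.4] 5.6 [-0.47  0.53 -0.04] 9.9 1.01
27.43 119.8 [554.2  41.6  74.2] [-2.8 -3.2] 5.9 [-0.63  0.75 -0.02] 10.0 0.67
27.99 96.2 [553.7  41.5  74.1] [-4.  -2.6] 7.4 [-0.62  0.9   0.02] 9.8 0.34
28.55 72.7 [553.3  41.6  74.2] [-4.1 -1.6] 9.2 [-0.49  1.13 -0.05] 10.1 -0.0
29.11 49.1 [553.   41.8  74.2] [-4.6 -1.4] 9.0 [-0.31  1.28 -0.04] 9.9 -0.34
29.67 25.5 [552.7  42.1  74.1] [-6.1 -0.4] 9.2 [-0.1   1.4  -0.03] 10.2 -0.67
25.511282681469048
```

```bash
cat > look.py <<'E'
from ins import *
import sys
def look(fn):
    d=np.array([554.3,43.2]); t=d-45*ex
    robot.movep([*t,170],list(rv(yaw))); robot.hold(.2)
    im,ci=snap('wrist',fn+'.png'); h=cv2.cvtColor(im,cv2.COLOR_RGB2HSV)
    def rect(m,X,z):
        n,l,s,c=cv2.connectedComponentsWithStats(m.astype(np.uint8)); g=proj(X,ci)
        i=min((i for i in range(1,n) if s[i,4]>40),key=lambda i:np.hypot(*(c[i]-g)))
        r=cv2.minAreaRect(np.argwhere(l==i)[:,::-1].astype(np.float32)); print(r,ray(c[i],z,ci).round(1)); return r
    rect(((h[...,0]<6)|(h[...,0]>174))&(h[...,1]>170)&(h[...,2]>90),[587,58,66],66)
    rect((h[...,0]>16)&(h[...,0]<32)&(h[...,1]>150)&(h[...,2]>120),[583,57,92],92)
    for n in ['dial_axis','ring_mark','pointer_tip']: pp(n,'wrist',ci,1)
    u,v=proj([*d,60],ci).astype(int); x0,y0=u-90,v-90
    cv2.imwrite('pics/c_'+fn+'.png',cv2.resize(cv2.cvtColor(im[y0:v+90,x0:u+90],cv2.COLOR_RGB2BGR),None,fx=3.3,fy=3.3,interpolation=cv2.INTER_CUBIC)); print(robot.observe()['t'])
E
python3 - <<'E'
from look import *
grip(.45); p=robot.observe()['tcp_pos']
robot.servo_line([p[0],p[1],130],feed=150); look('w7')
E
```

```text
((309.3648681640625, 109.1891860961914), (12.001126289367676, 10.52153491973877), 80.53767395019531) [590.3  59.1  66. ]
((312.4615478515625, 130.80770874023438), (30.005769729614258, 17.454336166381836), 78.69007110595703) [578.   53.6  92. ]
wrist dial_axis 0.66 [555.  48.  58.] [313. 168.]
wrist ring_mark 0.89 [585.  63.  65.] [302. 116.]
wrist pointer_tip 0.78 [584.  59.  79.] [307. 119.]
31.5667
```

View pics/c_w7.png

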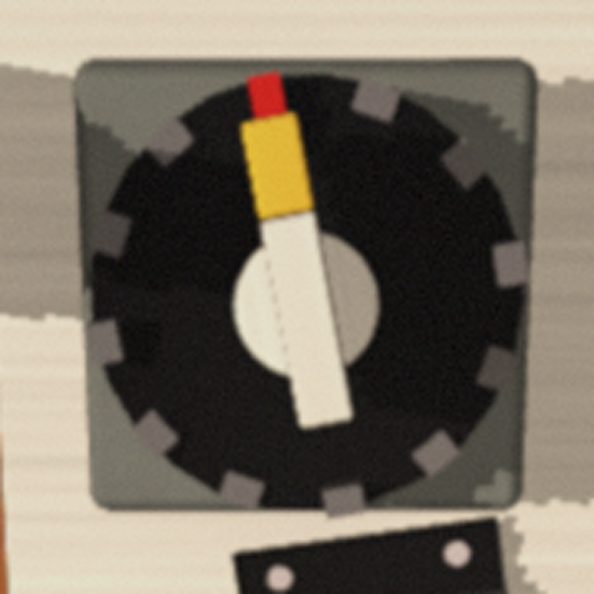

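The yellow pointer, centred at crop (277,165), lies in line with the red mark at (267,95). Bar and lug orientations are both 78.7°, and the mark hasn't moved. I'll clear the arm, check the bystanders and hand in.

```bash
python3 - <<'E'
from h import *
p=robot.observe()['tcp_pos']; robot.servo_line([p[0]-30,p[1],280],feed=200)
im,ci=snap('scene','s9.png')
for n in ['pin','glue','hinge','mallet','ring_mark','pointer_tip']: pp(n,'scene',ci,2)
a=cv2.imread('pics/w6.png').astype(int); b=cv2.imread('pics/w7.png').astype(int)
print(robot.observe()['t'],robot.observe()['contact_force']); print(robot.job_done())
E
```

```text
scene pin 0.69 [ 593. -102.   75.] [265. 217.]
scene pin 0.56 [542. 265.  86.] [380. 351.]
scene glue 0.76 [547. 181.   0.] [350. 335.]
scene glue 0.46 [ 588. -106.   76.] [266. 215.]
scene hinge 0.97 [477.   7.  13.] [339. 252.]
scene mallet 0.95 [ 362. -276.   -0.] [324. 159.]
scene mallet 0.4 [ 591. -106.   61.] [265. 220.]
scene ring_mark 0.78 [585.  61.  67.] [304. 276.]
scene pointer_tip 0.57 [584.  60.  68.] [304. 275.]
scene pointer_tip 0.51 [585.  62.  77.] [304. 274.]
32.6333 [ 0.00678549  0.70929413 -1.01437562]
the job is handed in; nothing more can be done
None
```

The job is handed in at about 33 s: the small pin is seated flush in the bridge, the pointer is lined up with the red mark to about a degree, the ring is unmoved, and the gripper is empty; the glue, hinge, mallet and larger pin still read in place (the tin, chisel, offcut and square were not re-measured).

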